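# Move the spice jars from the store rack to the colour-coded station rack

### The arm

A 7-joint arm with a two-finger parallel gripper is mounted at the origin on a cart in front of the work surface, level with it; the furniture and walls round the work are solid. World frame = base frame: x ahead of the robot, y to its left, z up, the work surface at z = 0. Lengths are in m, angles in rad, forces in N, time in s.
With the tool pointing down it reaches from about 0.35 to 0.9 m from the base axis. Payload 8.1 kg.
Tool frame: the origin (TCP) lies at the very end of the fingers, on their centre line; the grasp point (between the pads) lies arm.grip_point_offset behind it (arm.grip_point_offset is the distance from the TCP to the grasp point, in m); z points along the fingers, y is the line along which they close (so a half turn about z gives the same grasp; the last joint's range is limited). The gripper opens to 92 mm and grips with 3 to 60 N. Pads are 19 mm wide; open, the fingers measure 130 mm over their backs; the gripper's body (75 mm by 190 mm) begins 47 mm behind the grasp point.
Start: joints at [-1.414, 0.434, 0.025, 1.573, -0.012, 1.134, -0.075], TCP at [0.161, 0.604, 0.193] pointing down, gripper open.
Joint ranges: [-2.62, 2.62], [-0.44, 2.09], [-1.27, 1.32], [0.08, 2.57], [-1.32, 4.46], [0.12, 2], [-2.74, 2.74]. Speed limits (rad/s): [2.22, 2.22, 3.01, 3.01, 3.14, 3.14, 3.14].

### API

Orientations are given as a rotation vector (axis times angle).
In Python, from cell import arm gives the robot as it stands. The module is installed in compiled form; this text tells all that it offers.
- The arm moves only by the shell command python3 -m creep 'ROWS' [OPENING] [FORCE]. ROWS is JSON, a list of rows, each a list of 6 numbers: the shift along the tool's x, y, z scaled (see below), then the turn, a rotation vector about the tool's x, y, z scaled (see below). A call has 1 to 20 rows; each row shifts and turns the commanded pose from where the row before left it, along the tool's axes as they then stand; what a row does not reach is not made up. The controller multiplies each number of a shift by 0.4 m and each number of a turn by 120 degrees. A row lasts 1/12 s, in which the tool goes at most 41.7 mm and 7.16 degrees, less where a joint would pass 70% of its speed; a pose out of reach is approached as far as the arm can. A call with a number of a shift or a turn outside -1 to 1 is refused whole. A call with a gripper value outside its range is refused whole. OPENING is the closure, from -1 (fully open) to 1 (shut), set as the call begins (- or left out, the last holds). The fingers move at their own pace and stop on an object; FORCE is the grip in N (left out, the last holds). Time passes only in rows, so rows that do not move let the fingers close. It gives the time, the measured TCP pose, the force, the opening and the grip force at its end, in the units of the state.
- arm.observe(): the state, without advancing time (a new reading comes with each control period).
- arm.get_image(name): name is "side" or "top" or "wrist"; returns a dict with "frame" (400x640x3 uint8, red, green, blue), "intrinsics" (3x3 intrinsics, pixels), "distortion" ([k1, k2, p1, p2, k3] as OpenCV has them; the pictures are not rectified), "rvec" (rotation vector, rad) and "tvec" (3), from world to camera coordinates, as OpenCV has them; the wrist camera has in their place "mount" (4x4, takes a point from camera to tool coordinates, whose origin is the TCP and whose axes are the flange's). Camera axes: x right, y down, z forward; pixel columns grow to the right and rows downward; lengths in m; the calibration is good to about 2 mm. A picture is of the moment at which its call begins: read the wrist's pose just before it. There is no depth.
- arm.sign_off(): hands the job in; it is judged then, once.
The state is a dict: "clock": time; "joints": joint angles; "dq": joint speeds; "joint_efforts": joint torques, N m; "position": TCP position; "ee_rot": TCP orientation; "force": force on the tool from outside, world axes, zero at the start; "ft_torque": the same for the moment, N m; "width": opening from 0.0 (shut) to 1.0 (fully open); "gripper_force": force on a finger pad.
Only numpy, scipy, OpenCV 4.12 (cv2) and the standard library are available. Lean on these libraries where they do the work, as an engineer would, in place of code of your own. Each camera call takes 0.05 s, during which the arm holds its last target. There are 200 camera calls.

### The job

Move the three spice jars out of the wooden rack into the station rack, each upright in the holder that matches the colour of its cap: red, white, yellow. The white-capped jar is the short one, so first lay the black riser disc flat in the pocket of the white holder and then stand that jar centred on top of the disc. Keep the jars upright on the way, and leave everything standing still and let go.

Things in the scene. Friction and masses are not known exactly. Their poses are not given: they have to be found in the camera images.
- red_jar: spice jar, white and printed round body with a red screw cap; 45 mm across, 106 mm tall, origin at the centre of its underside, z up its axis. Loose, about 0.11 kg, starts upright in one of the three pockets of the wooden rack (similar jars at the back wall are not concerned); good to grip round the body 60 to 75 mm above its underside (the cap begins 85 mm up)
- white_jar: spice jar, white and printed round body with a white (dark blue emblem on top) screw cap; 47 mm across, 98 mm tall, origin at the centre of its underside, z up its axis. Loose, about 0.11 kg, starts upright in one of the three pockets of the wooden rack (similar jars at the back wall are not concerned); good to grip round the body 60 to 75 mm above its underside (the cap begins 77 mm up)
- yellow_jar: spice jar, white and printed round body with a golden-yellow screw cap; 42 mm across, 106 mm tall, origin at the centre of its underside, z up its axis. Loose, about 0.11 kg, starts upright in one of the three pockets of the wooden rack (similar jars at the back wall are not concerned); good to grip round the body 60 to 75 mm above its underside (the cap begins 85 mm up)
- riser: black plastic riser disc, 54 mm across and 14 mm thick, both faces flat; origin at the centre of its underside, z up. Loose, 0.06 kg, starts lying flat on the worktop. Standing in a 4 mm deep pocket its upper 10 mm stay above the holder, so grip it by the upper half of its rim
- red_holder: red square plastic holder, 80 x 80 x 10 mm, origin at the centre of its underside (6 mm above the worktop), axes along its sides, z up. In its top is a round pocket, 64 mm across and 4 mm deep, so the pocket floor is 6 mm above the origin. Fixed on the steel carrier, one of three in a row in any order
- white_holder: white square plastic holder, 80 x 80 x 10 mm, origin at the centre of its underside (6 mm above the worktop), axes along its sides, z up. In its top is a round pocket, 64 mm across and 4 mm deep, so the pocket floor is 6 mm above the origin. Fixed on the steel carrier, one of three in a row in any order
- yellow_holder: yellow square plastic holder, 80 x 80 x 10 mm, origin at the centre of its underside (6 mm above the worktop), axes along its sides, z up. In its top is a round pocket, 64 mm across and 4 mm deep, so the pocket floor is 6 mm above the origin. Fixed on the steel carrier, one of three in a row in any order
- store_rack: wooden board 94 x 264 x 14 mm in which the jars stand at first, origin at the centre of its underside on the worktop, z up, the row of pockets runs along its y axis. Three round pockets, 64 mm across and 4 mm deep (floor 10 mm above the origin), at y = -82, 0 and +82 mm. Fixed
- station_rack: steel carrier plate 100 x 264 x 6 mm that bears the three coloured holders, with 14 mm high end lips; origin at the centre of its underside on the worktop, z up, the row of holders runs along its y axis, holder centres at y = -82, 0 and +82 mm. Fixed
Mind the look-alikes: they are no part of the job. What is shaped like the red_jar but purple is not meant.

How it is judged:
By the outcome, as a careful person would: the job done as asked, in the order asked, and still so for the second after the job is handed in, with the robot touching nothing.
It also fails if it takes over 104 s, if anything falls off the work surface, if the arm or the gripper's body presses on something with over 40 N, if the wrist force passes 120 N, or if a joint passes its speed limit or range.

## Working session

There is one attempt and no reset: what is moved stays moved. The work goes in short steps, Python scripts to look and compute and a shell command to move; the robot and the scene stay as the last step left them, time stands still between calls to the robot, and variables do not carry over. Pictures are saved under pics/ and viewed, at most 14 in all, crops included, and the job is handed in when it is done.

```bash
mkdir -p pics; python3 - <<'E'
from cell import arm
import cv2
s=arm.observe()
for k in s: print(k,s[k])
print(arm.grip_point_offset)
for n in("side","top"):
    d=arm.get_image(n); cv2.imwrite(f"pics/{n}0.png",d["frame"][:,:,::-1])
    print(n,d["intrinsics"],d["distortion"],d["rvec"],d["tvec"])
s=arm.observe();d=arm.get_image("wrist");cv2.imwrite("pics/w0.png",d["frame"][:,:,::-1]);print(d["mount"],d["intrinsics"])
E
```

```text
clock 0.0
joints [-1.41360079  0.43521526  0.0249735   1.57405157 -0.01157356  1.13401822
 -0.07508503]
dq [ 9.69825973e-04 -3.45469177e-04  5.57404913e-04  6.44048241e-04
 -4.68278599e-04 -1.68638068e-05 -3.97064799e-04]
joint_efforts [ 1.36647395e-03 -6.67841792e+01  9.85697508e-01 -3.14446235e+01
 -6.04441040e-02  4.28821868e-02  1.77766851e-04]
position [0.16047974 0.60348066 0.19226744]
ee_rot [-4.07002353e-01 -3.11507948e+00  2.43085216e-03]
force [-0.61031415  0.03581007  0.01917352]
ft_torque [ 0.01902038 -0.01096935  0.0180994 ]
gripper_force 0.0
width 0.9977993137545799
0.0188
side [[441.28995841   0.         327.48594911]
 [  0.         441.28995841 193.40687688]
 [  0.           0.           1.        ]] [-0.08676155  0.          0.          0.          0.        ] [ 0.03525973  2.79787902 -1.35927785] [0.5211601  0.03215375 1.21437354]
top [[381.83745244   0.         317.31463871]
 [  0.         381.83745244 200.53685353]
 [  0.           0.           1.        ]] [-0.02206624  0.          0.          0.          0.        ] [ 2.12151815 -2.165954    0.22854458] [-0.00628621  0.55173222  0.82016001]
[[ 2.91885972e-04 -9.67022398e-01 -2.54691178e-01  6.88303997e-02]
 [ 9.99999810e-01  1.44182861e-04  5.98598906e-04  6.31255856e-04]
 [-5.42136447e-04 -2.54691304e-01  9.67022257e-01 -1.92382212e-01]
 [ 0.00000000e+00  0.00000000e+00  0.00000000e+00  1.00000000e+00]] [[294.92173588   0.         315.90450703]
 [  0.         294.92173588 198.11200916]
 [  0.           0.           1.        ]]
```

View pics/top0.png

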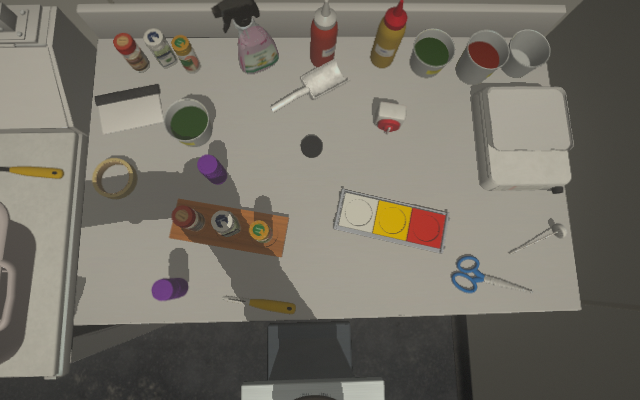

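View pics/side0.png

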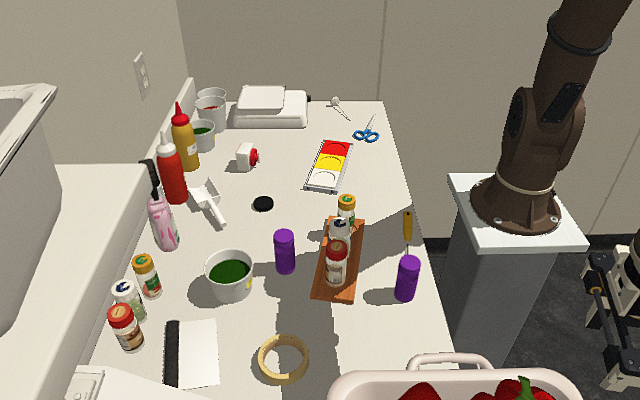

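Top view: the rack jars are red at (186,218), white at (222,222) and yellow at (260,230). The riser is at (311,146). The holders run white (358,212), yellow (392,220), red (428,228).

Look-alikes:
- **Jars at the back wall:** red (128,45), white (157,42), yellow (183,48).
- **Purple jars:** (210,168) and (168,290).
- **Other red or yellow things:** bottles at (323,40) and (390,35), knife handle at (270,305), red tin at (388,125).
- **Dark round things:** the cups at (188,122) and (432,50) could be taken for the riser.

I choose the three jars in the wooden rack and the black disc.

```bash
cat > h.py <<'E'
import cv2, numpy as np
from cell import arm
from scipy.spatial.transform import Rotation as R
def cam(n):
    if n=="wrist":
        s=arm.observe(); d=arm.get_image(n); M=np.array(d["mount"]); Rt=R.from_rotvec(s["ee_rot"]).as_matrix()
        d["Rcw"]=Rt@M[:3,:3]; d["c"]=Rt@M[:3,3]+s["position"]
    else:
        d=arm.get_image(n); Rm=cv2.Rodrigues(np.array(d["rvec"]))[0]; d["Rcw"]=Rm.T; d["c"]=-Rm.T@np.array(d["tvec"]).ravel()
    return d
def ray(d,uv):
    p=cv2.undistortPoints(np.array(uv,float).reshape(-1,1,2),np.array(d["intrinsics"]),np.array(d["distortion"]))[:,0]
    return np.c_[p,np.ones(len(p))]@d["Rcw"].T
def plane(d,uv,z):
    r=ray(d,uv); return (d["c"]+r*((z-d["c"][2])/r[:,2])[:,None])[:,:2]
def proj(d,P):
    Rm=d["Rcw"].T; return cv2.projectPoints(np.array(P,float).reshape(-1,1,3),cv2.Rodrigues(Rm)[0],-Rm@d["c"],np.array(d["intrinsics"]),np.array(d["distortion"]))[0][:,0]
def hsv(d): return cv2.cvtColor(d["frame"],cv2.COLOR_RGB2HSV)
def blobs(m,amin=30):
    n,l,s,c=cv2.connectedComponentsWithStats(m.astype(np.uint8)); 
    return [(l==i,s[i],c[i]) for i in range(1,n) if s[i][4]>=amin]
def box(m,roi):
    o=np.zeros_like(m); x0,y0,x1,y1=roi; o[y0:y1,x0:x1]=m[y0:y1,x0:x1]; return o
def rect(d,m,z):
    y,x=np.nonzero(m); P=plane(d,np.c_[x,y],z); (c,wh,a)=cv2.minAreaRect((P*1000).astype(np.float32)); return np.round(c,1),np.round(wh,1),round(a,1)
E
python3 - <<'E'
from h import *
d=cam("top");H=hsv(d);h,s,v=[H[...,i].astype(int) for i in range(3)]
print("cam",d["c"])
R1=(330,185,455,255)
yel=box((h>18)&(h<33)&(s>150),R1);red=box(((h<8)|(h>172))&(s>150),R1)
for n,m in(("yelH",yel),("redH",red)):
    b=max(blobs(m),key=lambda b:b[1][4]);print(n,b[1],rect(d,cv2.morphologyEx(b[0].astype(np.uint8),cv2.MORPH_CLOSE,np.ones((7,7))),.016))
R2=(165,195,295,260)
m=box((h<18)&(s>80)&(v>60),R2);b=max(blobs(m),key=lambda b:b[1][4]);print("board",b[1],rect(d,b[0],.014))
m=box(v<70,(290,125,335,170));b=max(blobs(m),key=lambda b:b[1][4]);print("riser",b[1],rect(d,b[0],.014),plane(d,b[2],.014))
f=d["frame"];cv2.imwrite("pics/rack.png",cv2.resize(np.hstack([f[190:265,160:300],f[180:255,325:465]]),None,fx=2.8,fy=2.8,interpolation=cv2.INTER_CUBIC)[:,:,::-1])
E
```

```text
cam [0.39796266 0.01391402 0.9047334 ]
yelH [ 373  200   39   41 1159] (array([ 507.8, -194.4]), array([80.8, 81.1]), 75.9)
redH [ 407  208   38   40 1121] (array([ 488.1, -273.4]), array([80.3, 79.9]), 75.9)
board [ 169  199  120   58 3467] (array([499.1, 191.3]), array([270.5,  94.4]), 79.2)
riser [301 136  21  21 356] (array([693.1,  -6.9]), array([48.8, 50.9]), 89.1) [[ 0.69290262 -0.0071707 ]]
```

View pics/rack.png

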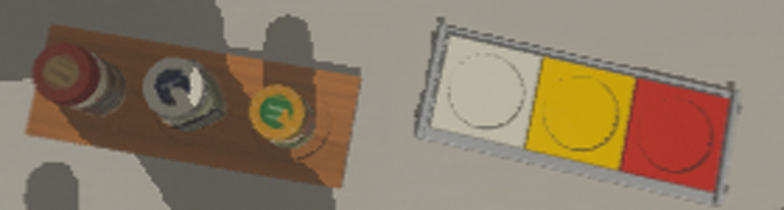

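The crop shows the rack with red, white (blue emblem) and yellow caps left to right. The holders are white, yellow, red. I'll measure the caps in both views.

```bash
python3 - <<'E'
from h import *
d=cam("top");e=cam("side")
for n,c,z in(("red",(183.6,217.9),.116),("white",(223.6,222.1),.108),("yellow",(258.6,230),.116)):
    p=plane(d,[c],z)[0]; print(n,p,"side px",proj(e,[[*p,z]]))
w=np.array([.5276,-.1149]);print("whiteH px",proj(d,[[*w,.012]]), "riser side",proj(e,[[.693,-.007,.014]]))
H=hsv(d);h,s,v=[H[...,i].astype(int) for i in range(3)]
m=box((h<20)&(s>80)&(v>50),(165,195,295,262));
b=max(blobs(m),key=lambda b:b[1][4])[0];
y,x=np.nonzero(b);P=plane(d,np.c_[x,y],.014)*1000
# long edge near robot (lower edge): per column max row
cols=range(190,280,5);L=np.array([[c,y[x==c].max()] for c in cols]);E=plane(d,L,.014)*1000
k=cv2.fitLine(E.astype(np.float32),cv2.DIST_HUBER,0,.01,.01).ravel();print("edge",k,np.degrees(np.arctan2(k[1],k[0])))
q=P[P[:,1].argmin()];print("right end extreme",q, "row end",P[P[:,0].argmin()])
im=cv2.resize(e["frame"][185:310,255:435],None,fx=4,fy=4,interpolation=cv2.INTER_CUBIC)
cv2.imwrite("pics/siderack.png",im[:,:,::-1])
E
```

```text
red [0.50801782 0.2618036 ] side px [[339.21963001 244.42804027]]
white [0.49874753 0.1810936 ] side px [[341.26804202 221.39880315]]
yellow [0.47996315 0.10732928] side px [[347.52198124 197.90608342]]
whiteH px [[357.96349849 212.52161097]] riser side [[263.81295154 201.4427282 ]]
edge [1.8482868e-01 9.8277074e-01 4.5297125e+02 1.9543057e+02] 79.348854
right end extreme [519.79827128  50.75037161] row end [429.4326833   67.79954811]
```

View pics/siderack.png

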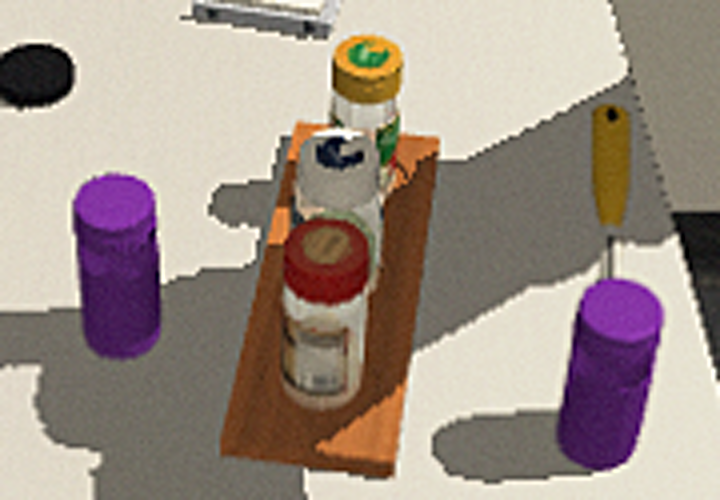

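The side view agrees with the top estimates (caps at about (337,246), (340,222) and (347,198)) and shows the two purple jars standing outside the rack. Next is the riser: turn the tool first, then travel.

```bash
cat > go.py <<'E'
import sys; from h import *
# tool-axis shift (units of .4 m) and turn (units of 120 deg) still to go to x y z with tool-y at -12 deg
t=np.array([float(a) for a in sys.argv[1:4]]);s=arm.observe();Rt=R.from_rotvec(s["ee_rot"])
a=np.radians(-12);y=np.array([np.cos(a),np.sin(a),0]);z=np.array([0,0,-1.]);x=np.cross(y,z)
D=Rt.inv()*R.from_matrix(np.c_[x,y,z])
print("t",round(s["clock"],2),"pos",np.round(s["position"],4),"w",round(s["width"],3),"gf",round(s["gripper_force"],1),"F",np.round(s["force"],1),"q",np.round(s["joints"],2))
u=Rt.inv().apply(t-s["position"])/.4;print("shift",np.round(u,4),"rows>=",np.linalg.norm(u)/.104,"turn",np.round(np.degrees(D.as_rotvec())/120,4))
E
python3 go.py .693 -.007 .19; python3 -m creep '[[0,0,0,0,0,0.055],[0,0,0,0,0,0.055],[0,0,0,0,0,0.055],[0,0,0,0,0,0.055],[0,0,0,0,0,0.055],[0,0,0,0,0,0.055],[0,0,0,0,0,0.055]]' -1 20; python3 go.py .693 -.007 .19
```

```text
t 0.3 pos [0.1605 0.6039 0.1928] w 0.998 gf 0.0 F [-1.1 -0.2  0.4] q [-1.41  0.43  0.02  1.57 -0.01  1.13 -0.08]
shift [-1.6788 -1.1339  0.0075] rows>= 19.479770560912897 turn [-2.000e-04  2.000e-04  7.259e-01]
clock: 0.88
position: [0.1605, 0.604, 0.193]
ee_rot: [1.604, 2.701, -0.0]
force: [0.4, 0.0, -0.8]
width: 0.998
gripper_force: 0.0
t 0.88 pos [0.1605 0.604  0.193 ] w 0.998 gf 0.0 F [ 0.4  0.  -0.8] q [-1.54  0.44  0.21  1.59 -0.1   1.13 -0.81]
shift [-1.9782  0.438   0.0076] rows>= 19.482344208067357 turn [-0.      0.      0.3382]
```

```bash
python3 -m creep '[[0,0,0,0,0,0.0564],[0,0,0,0,0,0.0564],[0,0,0,0,0,0.0564],[0,0,0,0,0,0.0564],[0,0,0,0,0,0.0564],[0,0,0,0,0,0.0564],[-0.06,0.08,0,0,0,0],[-0.06,0.08,0,0,0,0],[-0.06,0.08,0,0,0,0],[-0.06,0.08,0,0,0,0],[-0.06,0.08,0,0,0,0],[-0.06,0.08,0,0,0,0],[-0.06,0.08,0,0,0,0],[-0.06,0.08,0,0,0,0],[-0.06,0.08,0,0,0,0],[-0.06,0.08,0,0,0,0],[-0.06,0.08,0,0,0,0],[-0.06,0.08,0,0,0,0],[-0.06,0.08,0,0,0,0],[-0.06,0.08,0,0,0,0]]'; python3 go.py .693 -.007 .19
```

```text
clock: 2.55
position: [0.5321, 0.1827, 0.1932]
ee_rot: [-2.436, -1.984, -0.001]
force: [0.5, 0.5, -0.3]
width: 0.997
gripper_force: 0.0
t 2.55 pos [0.5321 0.1827 0.1932] w 0.997 gf 0.0 F [ 0.5  0.5 -0.3] q [-0.84  0.36  0.56  1.76 -0.21  1.08 -0.41]
shift [-0.383   0.4898  0.0079] rows>= 5.978606005700595 turn [ 0.0001 -0.0002  0.0027]
```

```bash
python3 -m creep '[[-0.0547,0.07,0,0,0,0],[-0.0547,0.07,0,0,0,0],[-0.0547,0.07,0,0,0,0],[-0.0547,0.07,0,0,0,0],[-0.0547,0.07,0,0,0,0],[-0.0547,0.07,0,0,0,0],[-0.0547,0.07,0,0,0,0],[0,0,0.09,0,0,0],[0,0,0.09,0,0,0],[0,0,0,0,0,0]]'; python3 go.py .693 -.007 .0055; python3 - <<'E'
from h import *
d=cam("wrist");cv2.imwrite("pics/w1.png",d["frame"][:,:,::-1]);print(proj(d,[[.693,-.007,.014],[.527,-.115,.012]]))
H=hsv(d);v=H[...,2].astype(int)
for m,st,c in blobs(v<60,600): print(st,c,rect(d,m,.014))
E
```

```text
clock: 3.38
position: [0.6878, -0.0056, 0.1139]
ee_rot: [-2.432, -1.978, 0.013]
force: [-2.5, 1.9, -2.3]
width: 0.998
gripper_force: 0.0
t 3.38 pos [ 0.6878 -0.0056  0.1139] w 0.998 gf 0.0 F [-2.5  1.9 -2.3] q [-0.39  0.65  0.53  1.51 -0.35  1.09  0.02]
shift [-0.0003  0.0163  0.2708] rows>= 2.608606509657796 turn [-0.0049  0.0011  0.002 ]
[[322.69989515 190.77063338]
 [201.19570379 306.75981189]]
[  31    0   71   60 2523] [69.12326595 31.22076893] (array([487.4, 194.2]), array([51.6, 71.3]), 74.7)
[ 300  164   51   51 2037] [324.69906726 189.30093274] (array([695.5,  -6.2]), array([52.2, 51. ]), 78.4)
[    0   225   640   175 68176] [344.15206231 308.41479406] (array([ 650.3, -168.9]), array([262.2, 893.3]), 78.9)
```

View pics/w1.png

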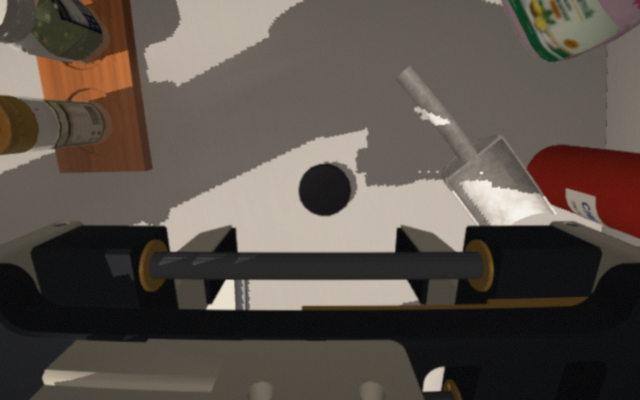

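The wrist picture shows the black disc alone at (325,189), midway between the open fingers. It measures (0.695,-0.006), which agrees with the top view.

```bash
python3 -m creep '[[0,0.006,0.07,0,0,0],[0,0.006,0.07,0,0,0],[0,0.006,0.07,0,0,0],[0,0,0.04,0,0,0],[0,0,0,0,0,0],[0,0,0,0,0,0],[0,0,0,0,0,0]]'; python3 go.py .694 -.0065 .0055
```

```text
clock: 4.02
position: [0.7008, -0.0068, 0.0239]
ee_rot: [2.434, 1.983, 0.004]
force: [0.8, -0.8, 1.1]
width: 0.999
gripper_force: 0.0
t 4.02 pos [ 0.7008 -0.0068  0.0239] w 0.999 gf 0.0 F [ 0.8 -0.8  1.1] q [-0.36  0.75  0.49  1.57 -0.41  0.92  0.06]
shift [-0.0028 -0.017   0.0458] rows>= 0.47059357523733303 turn [ 0.0016 -0.0004  0.0028]
```

```bash
python3 -m creep '[[-0.0015,-0.0085,0.023,0,0,0],[-0.0013,-0.0085,0.0228,0,0,0],[0,0,0,0,0,0],[0,0,0,0,0,0],[0,0,0,0,0,0]]'; python3 go.py .694 -.0065 .0055
```

```text
clock: 4.43
position: [0.6922, -0.0067, 0.0028]
ee_rot: [-2.436, -1.983, -0.0]
force: [0.6, 0.7, 0.2]
width: 0.999
gripper_force: 0.0
t 4.43 pos [ 0.6922 -0.0067  0.0028] w 0.999 gf 0.0 F [0.6 0.7 0.2] q [-0.35  0.77  0.47  1.6  -0.42  0.88  0.07]
shift [ 0.0013  0.0044 -0.0066] rows>= 0.07741759480200801 turn [ 0.     -0.      0.0025]
```

```bash
python3 -m creep '[[0.0013,0.0044,-0.0068,0,0,0],[0,0,0,0,0,0],[0,0,0,0,0,0],[0,0,0,0,0,0]]'; python3 go.py .694 -.0065 .0055; python3 -m creep '[[0,0,0,0,0,0],[0,0,0,0,0,0],[0,0,0,0,0,0],[0,0,0,0,0,0],[0,0,0,0,0,0],[0,0,0,0,0,0],[0,0,0,0,0,0],[0,0,0,0,0,0]]' 1 20; python3 go.py .694 -.0065 .0055
```

```text
clock: 4.77
position: [0.6943, -0.0066, 0.0056]
ee_rot: [2.436, 1.983, 0.001]
force: [-0.5, -0.5, 0.9]
width: 1.002
gripper_force: 0.0
t 4.77 pos [ 0.6943 -0.0066  0.0056] w 1.002 gf 0.0 F [-0.5 -0.5  0.9] q [-0.35  0.77  0.48  1.59 -0.42  0.89  0.07]
shift [ 0.0001 -0.0007  0.0004] rows>= 0.007932240496064176 turn [ 0.0002 -0.      0.0025]
clock: 5.43
position: [0.694, -0.0065, 0.0054]
ee_rot: [-2.436, -1.983, -0.0]
force: [0.2, 0.1, 0.0]
width: 0.47
gripper_force: 0.0
t 5.43 pos [ 0.694  -0.0065  0.0054] w 0.47 gf 0.0 F [0.2 0.1 0. ] q [-0.35  0.77  0.48  1.59 -0.42  0.89  0.07]
shift [ 0.0001 -0.     -0.0002] rows>= 0.0020143527696820517 turn [-0.     -0.      0.0025]
```

```bash
python3 - <<'E'
from h import *
s=arm.observe();d=cam("wrist");cv2.imwrite("pics/w2.png",d["frame"][:,:,::-1]);print(arm.observe()["width"],arm.observe()["gripper_force"])
d=cam("top");e=cam("side")
a=cv2.resize(d["frame"][90:230,250:430],None,fx=3,fy=3);b=cv2.resize(e["frame"][150:290,200:340],None,fx=3,fy=3)
cv2.imwrite("pics/ts2.png",np.hstack([a[:, :400],b[:,:400]])[:,:,::-1])
E
python3 -m creep '[[0,0,0,0,0,0],[0,0,0,0,0,0]]'
```

```text
0.4268332877992112 0.0
clock: 5.75
position: [0.694, -0.0066, 0.0054]
ee_rot: [-2.436, -1.983, -0.0]
force: [0.4, 0.3, -0.7]
width: 0.193
gripper_force: 0.0
```

View pics/w2.png

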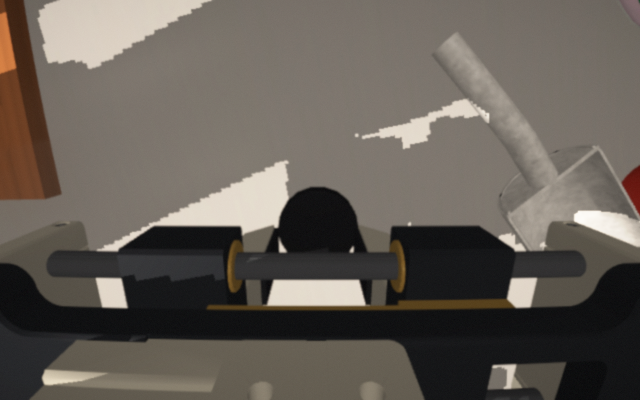

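```bash
python3 - <<'E'
from h import *
d=cam("wrist");print(plane(d,[[318,225],[318,187],[279,222],[357,222]],.014), proj(d,[arm.observe()["position"]]))
E
```

```text
[[ 0.69526779 -0.00455695]
 [ 0.70042271  0.02060435]
 [ 0.67052365  0.00269202]
 [ 0.72085837 -0.00773153]] [[316.7305998  223.79239859]]
```

View pics/ts2.png

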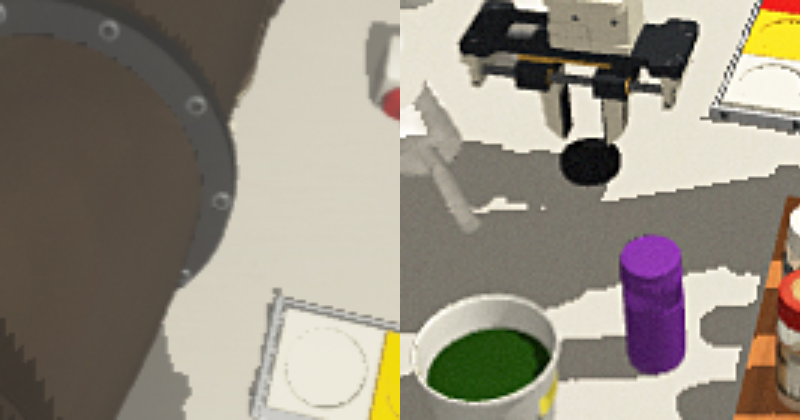

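```bash
python3 - <<'E'
from h import *
d=cam("wrist");e=cam("side");print(arm.observe()["width"],arm.observe()["gripper_force"])
a=cv2.resize(d["frame"][150:330,220:420],None,fx=2,fy=2);b=cv2.resize(e["frame"][145:235,210:310],None,fx=4,fy=4)
cv2.imwrite("pics/ws3.png",np.hstack([a,b])[:,:,::-1])
print(plane(e,[[255,195],[270.7,196.7]],.0054))
E
```

```text
0.061957511598573295 0.0
[[ 0.72111383 -0.04609896]
 [ 0.6770981  -0.03805144]]
```

View pics/ws3.png

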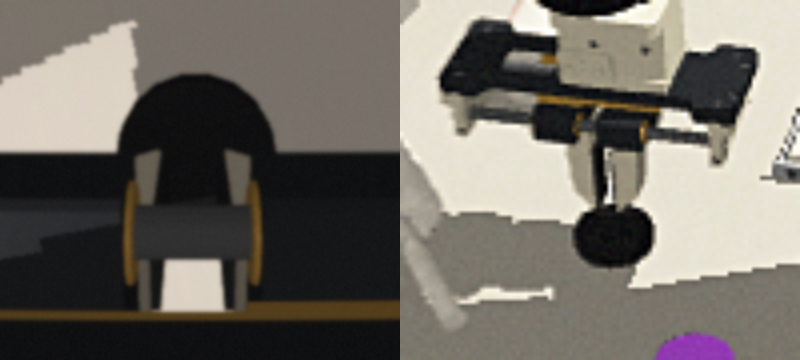

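```bash
python3 - <<'E'
from h import *
d=cam("wrist");e=cam("side");s=arm.observe();print(s["position"],s["ee_rot"])
r1=ray(d,[[316,225]])[0];r2=ray(e,[[262.4,196.7]])[0]
A=np.c_[r1,-r2];k=np.linalg.lstsq(A,e["c"]-d["c"],rcond=None)[0];print(d["c"]+r1*k[0],e["c"]+r2*k[1],e["c"])
Rt=R.from_rotvec(s["ee_rot"]);P=s["position"]
print(proj(e,[P,P+Rt.apply([0,0,-.03])]),proj(d,[P,P+Rt.apply([0,0,-.03])]))
E
```

```text
[ 0.69400193 -0.00654811  0.00541521] [-2.43623826e+00 -1.98343492e+00 -3.15755683e-05]
[0.69578887 0.00451543 0.03885133] [0.69405126 0.00403675 0.03914648] [0.56622178 0.91634789 0.76618813]
[[263.65617843 204.01318799]
 [262.84690124 195.31333306]] [[316.65536083 223.7642293 ]
 [316.82065113 240.85091042]]
```

The disc has not moved and the fingers closed above it. The rays from both views put the visible fingertips near z≈0.035, not at the reported 0.005. I'll open and feel for the table with small steps, beside the disc.

```bash
python3 -m creep '[[0,0,0,0,0,0],[0,0,0,0,0,0],[0,0,0,0,0,0],[0,0,0,0,0,0],[0,0,0,0,0,0],[0,0,0,0,0,0],[0,0,0,0,0,0],[0,0,0,0,0,0],[0,0,0,0,0,0],[0,0,0,0,0,0]]' -1 20 | tail -3;  python3 -m creep '[[0,0,0.012,0,0,0],[0,0,0.012,0,0,0],[0,0,0,0,0,0],[0,0,0,0,0,0],[0,0,0,0,0,0]]'; python3 - <<'E'
from h import *
d=cam("wrist");e=cam("side");print(arm.observe()["position"],arm.observe()["force"])
a=cv2.resize(d["frame"][150:330,170:470],None,fx=1.3,fy=2);b=cv2.resize(e["frame"][145:235,210:310],None,fx=4,fy=4)
cv2.imwrite("pics/ws4.png",np.hstack([a,b])[:,:,::-1])
E
```

```text
force: [-0.8, 0.0, 0.7]
width: 0.688
gripper_force: 0.0
clock: 7.25
position: [0.6939, -0.0066, -0.0043]
ee_rot: [-2.436, -1.983, 0.0]
force: [-0.3, 0.7, 0.4]
width: 0.99
gripper_force: 0.0
[ 0.69410256 -0.00661446 -0.00411841] [-0.68236685 -0.31424473  0.09490504]
```

View pics/ws4.png

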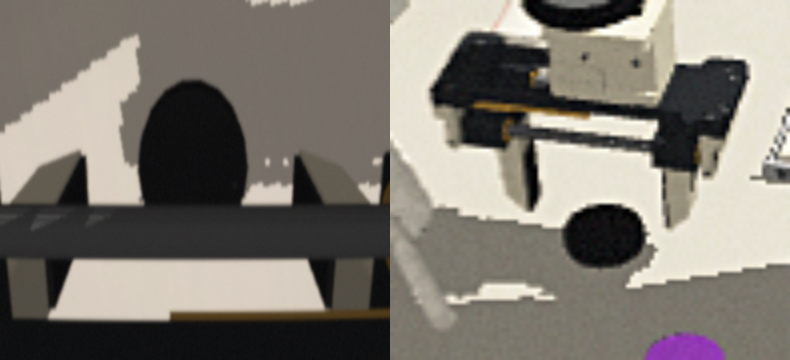

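The disc is still in place. The fingers straddle it, with tips at side px (244,197) and (279,201). I'll work out their height.

```bash
python3 - <<'E'
from h import *
e=cam("side");s=arm.observe();Rt=R.from_rotvec(s["ee_rot"]);P=s["position"]
for sg,px in((1,(243.8,197.5)),(-1,(279.5,201.5))):
  for xo in(0,.0095):
    print(sg,xo,[ (dz,np.round(proj(e,[P+Rt.apply([xo,sg*.055,-dz])])[0],1)) for dz in(0,.01,.02,.03)],px)
E
```

```text
1 0 [(0, array([244.5, 204.2])), (0.01, array([244.1, 201.4])), (0.02, array([243.7, 198.5])), (0.03, array([243.4, 195.6]))] (243.8, 197.5)
1 0.0095 [(0, array([243.4, 206.4])), (0.01, array([243. , 203.5])), (0.02, array([242.6, 200.7])), (0.03, array([242.2, 197.8]))] (243.8, 197.5)
-1 0 [(0, array([283.5, 209.2])), (0.01, array([283.4, 206.3])), (0.02, array([283.2, 203.5])), (0.03, array([283. , 200.6]))] (279.5, 201.5)
-1 0.0095 [(0, array([282.6, 211.4])), (0.01, array([282.5, 208.6])), (0.02, array([282.3, 205.7])), (0.03, array([282.1, 202.8]))] (279.5, 201.5)
```

```bash
python3 -m creep '[[0,0,0.015,0,0,0],[0,0,0.015,0,0,0],[0,0,0,0,0,0],[0,0,0,0,0,0],[0,0,0,0,0,0]]' | grep -E 'pos|for'; for i in 1 ; do python3 -m creep '[[0,0,0.005,0,0,0],[0,0,0,0,0,0],[0,0,0,0,0,0]]'| grep -E 'pos|for'; done;  python3 -m creep '[[0,0,0.005,0,0,0],[0,0,0,0,0,0],[0,0,0,0,0,0]]'| grep -E 'pos|for'; python3 -m creep '[[0,0,0.005,0,0,0],[0,0,0,0,0,0],[0,0,0,0,0,0]]'| grep -E 'pos|for'
```

```text
position: [0.6939, -0.0066, -0.0164]
force: [0.7, 0.1, 0.6]
gripper_force: 0.0
position: [0.694, -0.0066, -0.0182]
force: [1.0, 0.4, -0.4]
gripper_force: 0.0
position: [0.694, -0.0065, -0.0203]
force: [0.1, -0.7, 0.6]
gripper_force: 0.0
position: [0.6939, -0.0066, -0.0223]
force: [-1.1, -0.7, -0.2]
gripper_force: 0.0
```

```bash
python3 -m creep '[[0,0,0.005,0,0,0],[0,0,0,0,0,0],[0,0,0,0,0,0]]'| grep -E 'pos|^for'; python3 -m creep '[[0,0,0.005,0,0,0],[0,0,0,0,0,0],[0,0,0,0,0,0]]'| grep -E 'pos|^for';  python3 -m creep '[[0,0,0.004,0,0,0],[0,0,0,0,0,0],[0,0,0,0,0,0]]'| grep -E 'pos|^for'
```

```text
position: [0.6939, -0.0065, -0.0243]
force: [-0.3, 0.7, -0.7]
position: [0.6939, -0.0066, -0.0263]
force: [0.6, 0.3, 0.0]
position: [0.6939, -0.0066, -0.0279]
force: [1.0, -0.1, -0.5]
```

```bash
python3 -m creep '[[0,0,0.004,0,0,0],[0,0,0,0,0,0],[0,0,0,0,0,0]]'| grep -E 'pos|^for'; python3 -m creep '[[0,0,0.004,0,0,0],[0,0,0,0,0,0],[0,0,0,0,0,0]]'| grep -E 'pos|^for'; python3 - <<'E'
from h import *
d=cam("wrist");e=cam("side")
a=cv2.resize(d["frame"][150:330,170:470],None,fx=1.3,fy=2);b=cv2.resize(e["frame"][145:235,210:310],None,fx=4,fy=4)
cv2.imwrite("pics/ws5.png",np.hstack([a,b])[:,:,::-1])
E
```

```text
position: [0.6939, -0.0065, -0.0295]
force: [-0.4, -0.5, 0.0]
position: [0.6939, -0.0066, -0.0311]
force: [-0.9, -0.7, 0.1]
```

View pics/ws5.png

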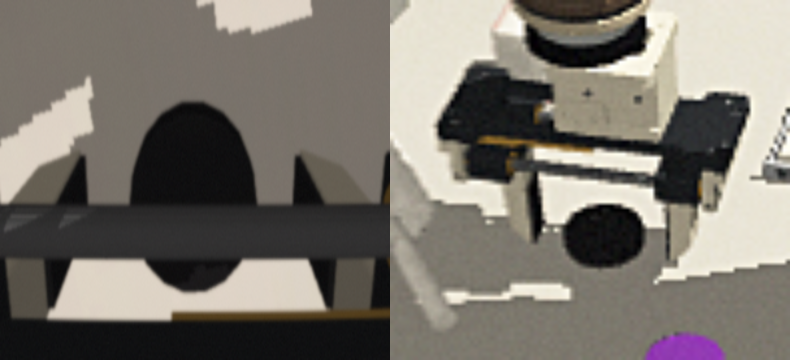

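Tips are now near the table, at side px (246,205) and (280,211), so the real finger end is about 31–33 mm behind the reported TCP. Two more steps should give the contact.

```bash
python3 -m creep '[[0,0,0.004,0,0,0],[0,0,0,0,0,0],[0,0,0,0,0,0]]'| grep -E 'pos|^for'; python3 -m creep '[[0,0,0.003,0,0,0],[0,0,0,0,0,0],[0,0,0,0,0,0]]'| grep -E 'pos|^for'
```

```text
position: [0.6939, -0.0065, -0.0327]
force: [0.6, -0.2, -0.2]
position: [0.6942, -0.0066, -0.0332]
force: [-2.0, 0.9, 5.6]
```

Contact at reported z = -0.033, so finger end = reported z + 33 mm. I'll lift to tip z≈0.006 and close on the rim.

```bash
python3 -m creep '[[0,0,-0.0165,0,0,0],[0,0,0,0,0,0],[0,0,0,0,0,0],[0,0,0,0,0,0]]' 1 25; python3 -m creep '[[0,0,0,0,0,0],[0,0,0,0,0,0],[0,0,0,0,0,0],[0,0,0,0,0,0],[0,0,0,0,0,0],[0,0,0,0,0,0]]'; python3 go.py .694 -.0065 .06
```

```text
clock: 10.75
position: [0.6941, -0.0065, -0.0271]
ee_rot: [2.436, 1.984, 0.0]
force: [0.7, 0.4, -0.2]
width: 0.757
gripper_force: 0.0
clock: 11.25
position: [0.6939, -0.0066, -0.0273]
ee_rot: [-2.436, -1.983, 0.0]
force: [-0.4, 0.1, -0.4]
width: 0.572
gripper_force: 25.0
t 11.25 pos [ 0.6939 -0.0066 -0.0273] w 0.572 gf 25.0 F [-0.4  0.1 -0.4] q [-0.34  0.8   0.45  1.61 -0.44  0.83  0.09]
shift [ 2.000e-04  1.000e-04 -2.182e-01] rows>= 2.0985303822412127 turn [-0.0001  0.      0.0025]
```

```bash
python3 -m creep '[[0,0,-0.03,0,0,0],[0,0,-0.055,0,0,0],[0,0,-0.055,0,0,0],[0,0,0,0,0,0],[0,0,0,0,0,0],[0,0,0,0,0,0],[0,0,0,0,0,0]]'; python3 go.py .5276 -.1149 .03; python3 - <<'E'
from h import *
d=cam("wrist");s=arm.observe();z=s["position"][2]+.033-.006+.014
cv2.imwrite("pics/w6.png",d["frame"][150:330,170:470,::-1])
v=hsv(d)[...,2].astype(int);print(z)
for r in(200,210,220,230,240):
    k=np.nonzero(v[r,270:370]<45)[0]+270; print(r,k.min() if len(k) else 0,k.max() if len(k) else 0, v[r,310:320].mean())
Rt=R.from_rotvec(s["ee_rot"]);print(proj(d,[s["position"]*[1,1,0]+[0,0,z]]), [proj(d,[s["position"]*[1,1,0]+[0,0,z]+Rt.apply([.027,0,0])])])
E
```

```text
clock: 11.83
position: [0.6933, -0.0064, 0.0281]
ee_rot: [-2.435, -1.983, 0.001]
force: [0.5, 0.3, -0.7]
width: 0.571
gripper_force: 25.0
t 11.83 pos [ 0.6933 -0.0064  0.0281] w 0.571 gf 25.0 F [ 0.5  0.3 -0.7] q [-0.36  0.74  0.49  1.58 -0.41  0.93  0.06]
shift [-0.3497 -0.3507 -0.0041] rows>= 4.7618730692275895 turn [-0.0007  0.      0.0025]
0.06897001849269645
200 308 325 25.3
210 287 345 18.0
220 279 353 16.6
230 273 366 16.6
240 270 369 16.4
[[316.78447272 248.61709827]] [array([[316.84067322, 201.88345419]])]
```

View pics/w6.png

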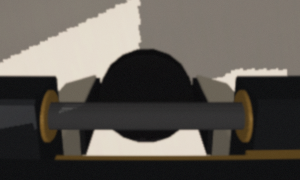

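The disc is held flat, its front edge at px (316,199) within 2 mm of the tool centre. Next, over to the white holder.

```bash
python3 -m creep '[[-0.0505,-0.05,0,0,0,0],[-0.0505,-0.05,0,0,0,0],[-0.0505,-0.05,0,0,0,0],[-0.0505,-0.05,0,0,0,0],[-0.0505,-0.05,0,0,0,0],[-0.0505,-0.05,0,0,0,0],[-0.0505,-0.05,0,0,0,0],[0,0,0,0,0,0],[0,0,0,0,0,0],[0,0,0,0,0,0],[0,0,0,0,0,0]]' | head -2; python3 go.py .5273 -.1164 -.015; python3 - <<'E'
from h import *
d=cam("wrist");e=cam("side")
cv2.imwrite("pics/w7.png",np.hstack([d["frame"][100:340,150:500],cv2.resize(e["frame"][120:220,240:385],(348,240))])[:,:,::-1])
w=np.array([.5276,-.1149]);a=np.arange(0,360,45)*np.pi/180
print(proj(d,np.c_[w[0]+.032*np.cos(a),w[1]+.032*np.sin(a),a*0+.016]).round(0).tolist())
E
```

```text
clock: 12.8
position: [0.5292, -0.1158, 0.0286]
t 12.8 pos [ 0.5292 -0.1158  0.0286] w 0.569 gf 25.0 F [ 0.2 -0.4 -0.1] q [-0.23  0.53  0.49  1.98 -0.37  0.71  0.28]
shift [-0.0024 -0.0044  0.109 ] rows>= 1.0492742340486225 turn [ 0.0001 -0.0001  0.0031]
[[357.0, 209.0], [339.0, 181.0], [305.0, 175.0], [277.0, 194.0], [272.0, 226.0], [291.0, 251.0], [323.0, 256.0], [350.0, 240.0]]
```

View pics/w7.png

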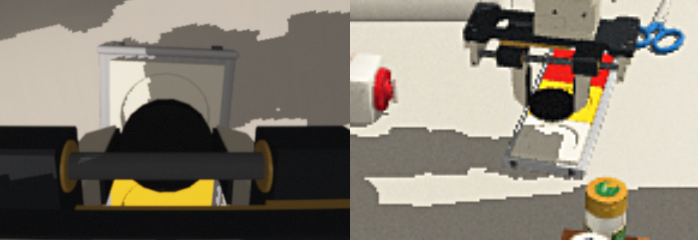

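The wrist picture shows the white pocket's rim top at (315,173) and its left edge at (271,215), both where my estimate predicts. Lowering.

```bash
python3 -m creep '[[-0.0012,-0.0022,0.03,0,0,0],[-0.0012,-0.0022,0.03,0,0,0],[0,0,0.02,0,0,0],[0,0,0.016,0,0,0],[0,0,0.005,0,0,0],[0,0,0.004,0,0,0],[0,0,0,0,0,0],[0,0,0,0,0,0]]'; python3 go.py .5273 -.1164 -.015
```

```text
clock: 13.57
position: [0.5267, -0.1173, -0.0129]
ee_rot: [2.436, 1.983, 0.001]
force: [0.1, 0.5, -0.8]
width: 0.576
gripper_force: 25.0
t 13.57 pos [ 0.5267 -0.1173 -0.0129] w 0.576 gf 25.0 F [ 0.1  0.5 -0.8] q [-0.19  0.59  0.44  2.01 -0.42  0.62  0.32]
shift [0.0024 0.0012 0.0053] rows>= 0.05713558027200425 turn [ 0.0002 -0.      0.0025]
```

```bash
python3 -m creep '[[0.0024,0.0012,0.003,0,0,0],[0,0,0.0025,0,0,0],[0,0,0,0,0,0],[0,0,0,0,0,0]]'|grep -E 'pos|^for'; python3 -m creep '[[0,0,0,0,0,0],[0,0,0,0,0,0],[0,0,0,0,0,0],[0,0,0,0,0,0],[0,0,0,0,0,0]]' -0.6 | grep -E 'wid|^for';python3 -m creep '[[0,0,-0.03,0,0,0],[0,0,-0.08,0,0,0],[0,0,-0.08,0,0,0],[0,0,-0.09,0,0,0],[0,0,-0.09,0,0,0],[0,0,0,0,0,0],[0,0,0,0,0,0],[0,0,0,0,0,0]]' -1; python3 - <<'E'
from h import *
d=cam("wrist");e=cam("top")
cv2.imwrite("pics/w8.png",d["frame"][80:320,150:500,::-1])
w=np.array([.5276,-.1149]);a=np.arange(0,360,45)*np.pi/180
print(proj(d,np.c_[w[0]+.032*np.cos(a),w[1]+.032*np.sin(a),a*0+.016]).round(0).tolist())
for z in (.026,):
  for m,st,c in blobs(box(hsv(d)[...,2]<50,(200,100,430,250)),300): print(st,c,rect(d,m,z),plane(d,[c],z))
E
python3 go.py .508 .2618 .13
```

```text
position: [0.5271, -0.1163, -0.0153]
force: [-0.5, 0.5, -0.0]
force: [0.4, 0.5, 0.1]
width: 0.794
clock: 14.98
position: [0.5268, -0.1161, 0.133]
ee_rot: [-2.436, -1.984, -0.001]
force: [0.2, 1.1, -0.7]
width: 1.001
gripper_force: 0.0
[[346.0, 180.0], [334.0, 161.0], [311.0, 157.0], [292.0, 170.0], [288.0, 192.0], [301.0, 210.0], [323.0, 214.0], [341.0, 202.0]]
[ 292  164   50   49 1922] [316.37200832 188.52757544] (array([ 527. , -115.5]), array([51.2, 51.2]), 78.3) [[ 0.52694377 -0.11547597]]
t 15.08 pos [ 0.5261 -0.1161  0.1318] w 1.001 gf 0.0 F [-0.8  0.4 -0.4] q [-0.31  0.39  0.58  1.89 -0.26  0.93  0.19]
shift [ 0.9159 -0.2357  0.0049] rows>= 9.093873305730986 turn [-0.0009  0.      0.0026]
```

View pics/w8.png

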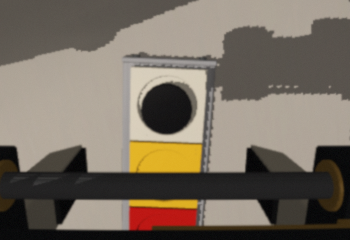

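The riser lies flat in the white pocket: measured centre (0.527,-0.1155) against the holder's (0.5276,-0.115). On to the jars; I'll measure the caps with the wrist camera on the way.

```bash
python3 go.py .465 .03 .17; python3 -m creep '[[0.055,-0.0325,-0.0165,0,0,0],[0.055,-0.0325,-0.0165,0,0,0],[0.055,-0.0325,-0.0165,0,0,0],[0.055,-0.0325,-0.0165,0,0,0],[0.055,-0.0325,-0.0165,0,0,0],[0.055,-0.0325,-0.0165,0,0,0],[0,0,0,0,0,0],[0,0,0,0,0,0],[0,0,0,0,0,0],[0,0,0,0,0,0]]' | head -2; python3 - <<'E'
from h import *
d=cam("wrist");cv2.imwrite("pics/w9.png",d["frame"][:,:,::-1])
H=hsv(d);h,s,v=[H[...,i].astype(int) for i in range(3)]
E=dict(red=(.508,.2618,.116),white=(.4987,.1811,.108),yellow=(.480,.1073,.116))
for n,p in E.items(): print(n,"pred",proj(d,[p])[0].round(0))
for n,m,z in(("yel",(h>14)&(h<32)&(s>110),.116),("red",((h<7)|(h>173))&(s>110),.116),("blue",(h>100)&(h<140)&(s>60),.108)):
    for b,st,c in blobs(m,60): print(n,st,c.round(0),plane(d,[c],z).round(4),rect(d,b,z)[1])
g=cv2.cvtColor(d["frame"],cv2.COLOR_RGB2GRAY)
c=cv2.HoughCircles(g,cv2.HOUGH_GRADIENT,1,20,param1=100,param2=18,minRadius=18,maxRadius=60)
if c is not None:
    for q in c[0]: print("circ",q,plane(d,[q[:2]],.108).round(4))
E
```

```text
t 15.08 pos [ 0.5261 -0.1161  0.1318] w 1.001 gf 0.0 F [-0.8  0.4 -0.4] q [-0.31  0.39  0.58  1.89 -0.26  0.93  0.19]
shift [ 0.3266 -0.2237 -0.0951] rows>= 3.9149926741468906 turn [-0.0009  0.      0.0026]
clock: 15.92
position: [0.4772, 0.0275, 0.1716]
red pred [ 292. -118.]
white pred [303.   8.]
yellow pred [300. 108.]
yel [ 276   81   51   52 1472] [301. 107.] [[0.4808 0.108 ]] [39.5 40.6]
yel [ 166  112   27   87 1576] [178. 157.] [[0.3704 0.0903]] [73.  18.1]
yel [138 239  30  53 828] [150. 265.] [[ 0.3109 -0.0008]] [57.7 26. ]
yel [465 239  30  53 833] [482. 265.] [[ 0.6172 -0.0647]] [25.9 57.9]
yel [ 303  296  286   15 2003] [463. 305.] [[ 0.5962 -0.1038]] [ 12.3 286. ]
yel [443 379  20  21 230] [452. 388.] [[ 0.5785 -0.2082]] [15.4 36.1]
blue [305   0  18  18 149] [313.   8.] [[0.506  0.1797]] [14.7 10.6]
circ [375.5 275.5  23.6] [[ 0.5176 -0.0586]]
circ [439.5 269.5  53.8] [[ 0.5796 -0.0654]]
circ [303.5  29.5  29.3] [[0.4955 0.166 ]]
circ [299.5 101.5  20.7] [[0.4805 0.1131]]
circ [557.5 266.5  42.9] [[ 0.6972 -0.0884]]
circ [305.5   1.5  29.7] [[0.5013 0.1854]]
circ [628.5 297.5  35. ] [[ 0.7781 -0.1446]]
circ [176.5 268.5  38.1] [[ 0.33   -0.0124]]
circ [  2.5 298.5  36.2] [[ 0.1296 -0.0108]]
circ [356.5 288.5  21. ] [[ 0.4972 -0.0688]]
circ [324.5 111.5  24.1] [[0.4992 0.101 ]]
```

The yellow cap measures (0.481,0.108), against (0.480,0.107) from the top view. I'll grasp it.

```bash
python3 go.py .4805 .1078 .17; python3 -m creep '[[0.049,-0.003,0,0,0,0],[0.049,-0.003,0,0,0,0],[0.049,-0.003,0,0,0,0],[0.049,-0.003,0,0,0,0],[0,0,0.06,0,0,0],[0,0,0,0,0,0],[0,0,0,0,0,0],[0,0,0,0,0,0]]' | head -2;python3 go.py .4805 .1078 .0242
```

```text
t 15.97 pos [0.4773 0.0274 0.1717] w 0.997 gf 0.0 F [0.2 0.3 0.4] q [-0.64  0.23  0.58  1.98 -0.15  0.97 -0.2 ]
shift [ 0.1984 -0.0332  0.004 ] rows>= 1.9344119347289297 turn [-0.0004  0.0005  0.0016]
clock: 16.63
position: [0.4887, 0.1049, 0.1486]
t 16.63 pos [0.4887 0.1049 0.1486] w 1.001 gf 0.0 F [0.5 0.1 0.6] q [-0.74  0.3   0.53  1.96 -0.18  0.93 -0.32]
shift [ 0.003  -0.0214  0.3109] rows>= 2.9964799939535447 turn [-0.0001  0.0004  0.0014]
```

```bash
python3 -m creep '[[0.003,-0.0214,0,0,0,0],[0,0,0.05,0,0,0],[0,0,0.06,0,0,0],[0,0,0.06,0,0,0],[0,0,0.06,0,0,0],[0,0,0.05,0,0,0],[0,0,0.03,0,0,0],[0,0,0,0,0,0],[0,0,0,0,0,0],[0,0,0,0,0,0]]' | grep -E "pos|^for";python3 go.py .4805 .1078 .0242
```

```text
position: [0.4811, 0.1094, 0.0254]
force: [-0.5, -0.8, 0.2]
t 17.47 pos [0.4811 0.1094 0.0254] w 1.007 gf 0.0 F [-0.5 -0.8  0.2] q [-0.66  0.47  0.44  2.1  -0.33  0.64 -0.2 ]
shift [-0.0042 -0.0006  0.003 ] rows>= 0.050197734803533796 turn [ 0.0006 -0.0004  0.0023]
```

```bash
python3 -m creep '[[-0.004,0,0.002,0,0,0],[0,0,0,0,0,0],[0,0,0,0,0,0],[0,0,0,0,0,0],[0,0,0,0,0,0],[0,0,0,0,0,0],[0,0,0,0,0,0],[0,0,0,0,0,0],[0,0,0,0,0,0],[0,0,0,0,0,0],[0,0,0,0,0,0]]' 1 25; python3 -m creep '[[0,0,-0.02,0,0,0],[0,0,-0.05,0,0,0],[0,0,-0.06,0,0,0],[0,0,-0.06,0,0,0],[0,0,-0.06,0,0,0],[0,0,-0.05,0,0,0],[0,0,-0.03,0,0,0],[0,0,0,0,0,0],[0,0,0,0,0,0]]'|grep -E "pos|wid|grip";python3 go.py .5078 -.1944 .17
```

```text
clock: 18.38
position: [0.48, 0.1078, 0.0233]
ee_rot: [-2.436, -1.983, 0.0]
force: [-0.2, -0.2, -0.1]
width: 0.441
gripper_force: 24.9
position: [0.4803, 0.1079, 0.1559]
width: 0.434
gripper_force: 24.9
t 19.13 pos [0.4803 0.1079 0.1559] w 0.434 gf 24.9 F [-0.8 -0.3 -2.2] q [-0.76  0.27  0.54  1.97 -0.17  0.94 -0.34]
shift [-0.7262  0.2205 -0.0357] rows>= 7.305014712046047 turn [ 0.0005 -0.0005  0.0026]
```

Yellow jar held. Travelling to the yellow holder.

```bash
python3 -m creep '[[-0.03,0.009,0,0,0,0],[-0.06,0.018,0,0,0,0],[-0.07,0.021,0,0,0,0],[-0.07,0.021,0,0,0,0],[-0.07,0.021,0,0,0,0],[-0.07,0.021,0,0,0,0],[-0.07,0.021,0,0,0,0],[-0.07,0.021,0,0,0,0],[-0.07,0.021,0,0,0,0],[-0.066,0.0215,0,0,0,0],[-0.05,0.015,0,0,0,0],[-0.03,0.01,0,0,0,0],[0,0,0,0,0,0],[0,0,0,0,0,0],[0,0,0,0,0,0]]'|grep -E "pos|wid|grip";python3 go.py .5078 -.1944 .026
```

```text
position: [0.507, -0.1933, 0.1544]
width: 0.44
gripper_force: 24.9
t 20.38 pos [ 0.507  -0.1933  0.1544] w 0.44 gf 24.9 F [ 0.5 -0.7 -1.3] q [-0.2   0.38  0.63  1.86 -0.26  0.99  0.34]
shift [-0.0026  0.0031  0.3211] rows>= 3.08788219281124 turn [-0.0009 -0.0003  0.0028]
```

```bash
python3 -m creep '[[-0.0026,0.0031,0.03,0,0,0],[0,0,0.05,0,0,0],[0,0,0.05,0,0,0],[0,0,0.05,0,0,0],[0,0,0.05,0,0,0],[0,0,0.04,0,0,0],[0,0,0.025,0,0,0],[0,0,0.015,0,0,0],[0,0,0.005,0,0,0],[0,0,0,0,0,0],[0,0,0,0,0,0],[0,0,0,0,0,0]]'|grep -E "pos|^for";python3 go.py .5078 -.1944 .026
```

```text
position: [0.5092, -0.1959, 0.0302]
force: [0.1, -0.6, -1.0]
t 21.38 pos [ 0.5092 -0.1959  0.0302] w 0.437 gf 24.9 F [ 0.1 -0.6 -1. ] q [-0.1   0.54  0.52  1.97 -0.4   0.73  0.46]
shift [ 0.003  -0.0043  0.0105] rows>= 0.11274849584820394 turn [ 0.0007 -0.      0.0025]
```

```bash
python3 -m creep '[[0.002,-0.003,0.005,0,0,0],[0,0,0.004,0,0,0],[0,0,0.002,0,0,0],[0,0,0,0,0,0],[0,0,0,0,0,0]]'|grep -E "pos|^for"; python3 -m creep '[[0,0,0,0,0,0],[0,0,0,0,0,0],[0,0,0,0,0,0],[0,0,0,0,0,0],[0,0,0,0,0,0],[0,0,0,0,0,0]]' -1 | grep -E 'wid|^for'; python3 -m creep '[[0,0,-0.03,0,0,0],[0,0,-0.06,0,0,0],[0,0,-0.07,0,0,0],[0,0,-0.07,0,0,0],[0,0,-0.07,0,0,0],[0,0,-0.05,0,0,0],[0,0,0,0,0,0],[0,0,0,0,0,0]]'|grep pos; python3 go.py .4987 .1811 .155; python3 - <<'E'
from h import *
e=cam("top");H=hsv(e);h,s,v=[H[...,i].astype(int) for i in range(3)]
d=cam("wrist");H=hsv(d);h,s,v=[H[...,i].astype(int) for i in range(3)]
print(proj(d,[[.5078,-.1944,.118]]))
for b,st,c in blobs((h>14)&(h<32)&(s>110),300): print(st,c.round(0),plane(d,[c],.118).round(4),rect(d,b,.118)[1])
E
```

```text
position: [0.5077, -0.1947, 0.0253]
force: [-0.2, 0.3, 3.9]
force: [-0.0, 0.1, 0.2]
width: 0.823
position: [0.5084, -0.195, 0.1668]
t 22.97 pos [ 0.5084 -0.195   0.1668] w 0.999 gf 0.0 F [ 0.7  0.6 -0.6] q [-0.21  0.36  0.64  1.85 -0.25  1.01  0.33]
shift [ 0.9158 -0.2144  0.0292] rows>= 9.048216341245617 turn [ 0.0015 -0.0002  0.0025]
[[316.62184732 204.58941791]]
[ 282  145   72   81 4164] [316. 180.] [[ 0.5119 -0.1738]] [67.5 57.1]
[626 206  14  31 360] [633. 220.] [[ 0.7876 -0.2679]] [13.1 34.1]
[138 239  30  53 835] [150. 265.] [[ 0.3476 -0.2198]] [55.3 25.7]
[465 239  30  54 838] [482. 265.] [[ 0.6439 -0.2813]] [25.2 56.1]
[ 303  296  286   15 1826] [473. 305.] [[ 0.6334 -0.3214]] [ 11.9 277.1]
```

```bash
python3 -m creep '[[0.04,-0.01,0,0,0,0],[0.08,-0.02,0,0,0,0],[0.09,-0.022,0,0,0,0],[0.09,-0.022,0,0,0,0],[0.09,-0.022,0,0,0,0],[0.09,-0.022,0,0,0,0],[0.09,-0.022,0,0,0,0],[0.08,-0.02,0,0,0,0],[0.05,-0.015,0,0,0,0],[0.03,-0.009,0,0,0,0],[0,0,0,0,0,0],[0,0,0,0,0,0],[0,0,0,0,0,0],[0,0,0,0,0,0]]' | grep pos; python3 go.py .4987 .1811 .155; python3 - <<'E'
from h import *
d=cam("wrist");cv2.imwrite("pics/w10.png",d["frame"][:,:,::-1])
H=hsv(d);h,s,v=[H[...,i].astype(int) for i in range(3)]
E=dict(red=(.508,.2618,.116),white=(.4987,.1811,.108))
for n,p in E.items(): print(n,"pred",proj(d,[p])[0].round(0))
u=proj(d,[E["white"]])[0].round().astype(int)
x0,y0=u-45
for n,m,z in(("red",((h<7)|(h>173))&(s>110),.116),("blue",(h>100)&(h<140)&(s>60),.108),("wht",box((s<60)&(v>90),(x0,max(y0,0),x0+90,y0+90)),.108)):
    for b,st,c in blobs(m,60): print(n,st,c.round(0),plane(d,[c],z).round(4),rect(d,b,z)[1])
g=cv2.medianBlur(cv2.cvtColor(d["frame"],cv2.COLOR_RGB2GRAY),3)[max(y0,0):y0+90,x0:x0+90]
c=cv2.HoughCircles(g,cv2.HOUGH_GRADIENT,1,8,param1=80,param2=12,minRadius=22,maxRadius=32)
if c is not None:
    for q in c[0][:4]: print("circ",q,plane(d,[q[:2]+[x0,max(y0,0)]],.108).round(4))
E
```

```text
position: [0.4947, 0.1045, 0.1648]
t 24.23 pos [0.4947 0.1045 0.1648] w 1.002 gf 0.0 F [-0.2  0.1  0.6] q [-0.76  0.29  0.56  1.93 -0.18  0.97 -0.32]
shift [ 0.1896 -0.0294  0.0244] rows>= 1.8593808275600285 turn [-0.0002  0.0004  0.0014]
red pred [290.  -2.]
white pred [302. 112.]
red [ 269    0   59   31 1148] [298.  14.] [[0.5111 0.25  ]] [20.4 42.5]
blue [290  89  31  32 350] [307. 102.] [[0.5038 0.1879]] [19.3 22.8]
wht [257  67   8  90 490] [259. 118.] [[0.4634 0.1837]] [70.4  5.9]
wht [ 278   76   56   59 2066] [305. 105.] [[0.5021 0.1861]] [44.2 43.8]
circ [46.5 36.5 29.1] [[0.5012 0.1874]]
circ [41.5 43.5 23.2] [[0.496  0.1829]]
```

Wrist: the white cap measures (0.502,0.186), 44 mm across. I take that over the by-eye top reading. Grasping.

```bash
python3 go.py .5015 .186 .0242; python3 -m creep '[[0.05,-0.006,0,0,0,0],[0.06,-0.007,0,0,0,0],[0.06,-0.007,0,0,0,0],[0.0305,-0.0045,0,0,0,0],[0,0,0.05,0,0,0],[0,0,0.06,0,0,0],[0,0,0,0,0,0],[0,0,0,0,0,0],[0,0,0,0,0,0]]' | grep -E 'pos|^for';python3 go.py .5015 .186 .0242
```

```text
t 24.28 pos [0.4948 0.1046 0.1649] w 0.997 gf 0.0 F [ 0.3 -0.   0.4] q [-0.76  0.29  0.56  1.93 -0.18  0.97 -0.32]
shift [ 0.2027 -0.0252  0.3517] rows>= 3.910762685239499 turn [-0.0001  0.0002  0.0014]
position: [0.502, 0.1859, 0.122]
force: [1.0, 0.0, 0.5]
t 25.03 pos [0.502  0.1859 0.122 ] w 0.998 gf 0.0 F [1.  0.  0.5] q [-0.84  0.39  0.51  1.91 -0.24  0.9  -0.42]
shift [ 1.000e-04 -1.400e-03  2.444e-01] rows>= 2.3498173285379074 turn [ 0.0003 -0.      0.0018]
```

```bash
python3 -m creep '[[0,-0.0014,0.05,0,0,0],[0,0,0.06,0,0,0],[0,0,0.06,0,0,0],[0,0,0.05,0,0,0],[0,0,0.0245,0,0,0],[0,0,0,0,0,0],[0,0,0,0,0,0],[0,0,0,0,0,0]]' | grep -E 'pos|^for'; python3 -m creep '[[0,0,0,0,0,0],[0,0,0,0,0,0],[0,0,0,0,0,0],[0,0,0,0,0,0],[0,0,0,0,0,0],[0,0,0,0,0,0],[0,0,0,0,0,0],[0,0,0,0,0,0],[0,0,0,0,0,0],[0,0,0,0,0,0]]' 1 25; python3 go.py .5015 .186 .0242
```

```text
position: [0.5021, 0.187, 0.0247]
force: [0.0, 0.3, -0.7]
clock: 26.53
position: [0.5011, 0.1868, 0.0233]
ee_rot: [2.436, 1.983, 0.001]
force: [0.9, -0.7, 1.9]
width: 0.569
gripper_force: 25.0
t 26.53 pos [0.5011 0.1868 0.0233] w 0.569 gf 25.0 F [ 0.9 -0.7  1.9] q [-0.77  0.52  0.43  2.   -0.34  0.69 -0.33]
shift [-0.0017  0.0012 -0.0021] rows>= 0.028921894511409384 turn [ 0.0002 -0.0001  0.0025]
```

Opening reads 52 mm for a 47 mm jar, which is suspicious. I'll let it settle and measure before lifting.

```bash
python3 -m creep '[[0,0,0,0,0,0],[0,0,0,0,0,0],[0,0,0,0,0,0]]'; python3 - <<'E'
from h import *
e=cam("side");d=cam("wrist")
cv2.imwrite("pics/chk.png",np.hstack([cv2.resize(d["frame"][60:340,120:520],(440,308)),cv2.resize(e["frame"][170:320,285:400],(236,308))])[:,:,::-1])
E
```

```text
clock: 26.78
position: [0.5012, 0.1868, 0.0233]
ee_rot: [2.436, 1.983, 0.001]
force: [1.4, -0.9, 2.8]
width: 0.568
gripper_force: 25.0
```

View pics/chk.png

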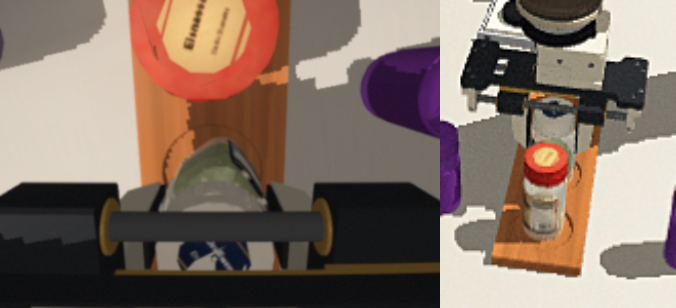

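The close view shows the jar between the pads, emblem at crop (215,250), body front at (215,140), and the red jar untouched. I'll check numerically whether the jar is upright, by projecting an upright one.

```bash
python3 - <<'E'
from h import *
d=cam("wrist");e=cam("side");a=np.arange(0,360,30)*np.pi/180;p=arm.observe()["position"];ax=R.from_rotvec(arm.observe()["ee_rot"]).as_matrix()[:,0]
for nm,c in(("wrist",d),("side",e)):
  for off in(0,.006):
   for z in(.010,.085,.108):
    q=proj(c,np.c_[p[0]+off*ax[0]+.0235*np.cos(a),p[1]+off*ax[1]+.0235*np.sin(a),a*0+z])
    if nm=="wrist": q=(q-[120,60])*1.1
    else: q=(q-[285,170])*[236/115,308/150]+[440,0]
    print(nm,off,z,"min",q.min(0).round(),"max",q.max(0).round(),"ctr",q.mean(0).round())
H=hsv(d);h,s,v=[H[...,i].astype(int) for i in range(3)]
for b,st,c in blobs((h>100)&(h<140)&(s>60),60): print(st,c,plane(d,[c],.108))
E
```

```text
wrist 0 0.01 min [182. 140.] max [251. 205.] ctr [216. 173.]
wrist 0 0.085 min [166. 178.] max [269. 272.] ctr [217. 226.]
wrist 0 0.108 min [157. 199.] max [279. 307.] ctr [217. 254.]
wrist 0.006 0.01 min [182. 131.] max [251. 197.] ctr [216. 164.]
wrist 0.006 0.085 min [165. 164.] max [270. 260.] ctr [217. 213.]
wrist 0.006 0.108 min [156. 183.] max [280. 294.] ctr [217. 240.]
side 0 0.01 min [530. 158.] max [571. 187.] ctr [551. 172.]
side 0 0.085 min [532. 110.] max [574. 139.] ctr [553. 125.]
side 0 0.108 min [532.  95.] max [575. 124.] ctr [554. 109.]
side 0.006 0.01 min [529. 161.] max [570. 191.] ctr [550. 176.]
side 0.006 0.085 min [531. 114.] max [573. 143.] ctr [552. 128.]
side 0.006 0.108 min [531.  98.] max [574. 128.] ctr [553. 113.]
[283 280  30  22 366] [295.47540984 287.90710383] [[0.49268946 0.19078344]]
[316 280  31  25 432] [332.26157407 291.19444444] [[0.50725041 0.18618945]]
```

The image matches an upright jar centred on the tool (cap centre (217,254), base edge row 140). The opening oddity isn't a tilt, so I'll lift gently and check.

```bash
python3 -m creep '[[0,0,-0.01,0,0,0],[0,0,-0.02,0,0,0],[0,0,-0.02,0,0,0],[0,0,0,0,0,0],[0,0,0,0,0,0],[0,0,0,0,0,0],[0,0,0,0,0,0]]'|grep -vE "ee_"; python3 - <<'E'
from h import *
d=cam("wrist");H=hsv(d);h,s,v=[H[...,i].astype(int) for i in range(3)]
z=.108+arm.observe()["position"][2]-.0233
for b,st,c in blobs((h>100)&(h<140)&(s>60),60): print(st,c,plane(d,[c],z))
print(arm.observe()["ft_torque"])
e=cam("side");p=arm.observe()["position"]
for z in(.01,.108): print(proj(e,[[p[0],p[1],z+p[2]-.0233]]))
H=hsv(e);h,s,v=[H[...,i].astype(int) for i in range(3)]
for b,st,c in blobs(box((h>100)&(h<140)&(s>60),(320,190,360,240)),5): print("side blue",st,c)
E
```

```text
clock: 27.57
position: [0.5005, 0.1868, 0.0431]
force: [0.1, -0.6, -1.5]
width: 0.568
gripper_force: 25.0
[283 280  30  22 363] [295.46831956 287.85123967] [[0.49216786 0.19085641]]
[316 280  31  25 424] [332.41037736 291.2759434 ] [[0.50678243 0.18619745]]
[-0.05837736  0.06318653 -0.0120542 ]
[[339.38612033 247.99982098]]
[[340.93567455 216.431485  ]]
side blue [331 199   7   8  18] [333.55555556 203.72222222]
side blue [325 204   5   2   5] [327.  204.4]
side blue [339 205  15   3  19] [346.05263158 206.05263158]
side blue [320 208   3   3   6] [321.16666667 208.66666667]
side blue [323 208   6   6  11] [325.09090909 210.27272727]
side blue [328 216   2   6   8] [328.375 218.5  ]
side blue [336 217  11   4  22] [340.45454545 218.18181818]
side blue [353 216   2   6   6] [353.33333333 218.5       ]
```

Held and upright. Lift on and travel to the riser.

```bash
python3 -m creep '[[0,0,-0.04,0,0,0],[0,0,-0.06,0,0,0],[0,0,-0.06,0,0,0],[0,0,-0.06,0,0,0],[0,0,-0.05,0,0,0],[0,0,-0.03,0,0,0],[0,0,0,0,0,0],[0,0,0,0,0,0],[0,0,0,0,0,0]]'|grep pos; python3 go.py .527 -.115 .155
```

```text
position: [0.5001, 0.1866, 0.1621]
t 28.42 pos [0.5001 0.1866 0.1621] w 0.571 gf 25.0 F [-0.2  0.3 -1.7] q [-0.86  0.34  0.53  1.87 -0.2   0.99 -0.45]
shift [-0.7247  0.2186  0.0182] rows>= 7.280770234672171 turn [-0.0006  0.0004  0.0026]
```

```bash
python3 -m creep '[[-0.03,0.009,0,0,0,0],[-0.06,0.018,0,0,0,0],[-0.07,0.021,0,0,0,0],[-0.07,0.021,0,0,0,0],[-0.07,0.021,0,0,0,0],[-0.07,0.021,0,0,0,0],[-0.07,0.021,0,0,0,0],[-0.07,0.021,0,0,0,0],[-0.07,0.021,0,0,0,0],[-0.06,0.019,0,0,0,0],[-0.05,0.015,0,0,0,0],[-0.03,0.01,0,0,0,0],[0,0,0,0,0,0],[0,0,0,0,0,0],[0,0,0,0,0,0]]'|grep -E "pos|wid|grip";python3 go.py .527 -.115 .0405
```

```text
position: [0.5272, -0.1123, 0.1625]
width: 0.566
gripper_force: 25.0
t 29.67 pos [ 0.5272 -0.1123  0.1625] w 0.566 gf 25.0 F [-0.3  0.4 -1.5] q [-0.35  0.36  0.62  1.86 -0.24  1.    0.16]
shift [-0.0067  0.0013  0.305 ] rows>= 2.933713320646646 turn [-0.0007 -0.0001  0.0027]
```

```bash
python3 -m creep '[[-0.0067,0.0013,0.03,0,0,0],[0,0,0.05,0,0,0],[0,0,0.05,0,0,0],[0,0,0.05,0,0,0],[0,0,0.05,0,0,0],[0,0,0.035,0,0,0],[0,0,0.018,0,0,0],[0,0,0.01,0,0,0],[0,0,0,0,0,0],[0,0,0,0,0,0],[0,0,0,0,0,0],[0,0,0,0,0,0]]'|grep -E "pos|^for";python3 go.py .527 -.115 .0393
```

```text
position: [0.5285, -0.1157, 0.0469]
force: [0.5, 0.4, -1.5]
t 30.67 pos [ 0.5285 -0.1157  0.0469] w 0.569 gf 25.0 F [ 0.5  0.4 -1.5] q [-0.26  0.51  0.53  1.97 -0.37  0.75  0.28]
shift [ 0.0009 -0.004   0.0189] rows>= 0.1857112967881371 turn [ 0.0007 -0.0002  0.0026]
```

```bash
python3 -m creep '[[0.0009,-0.0035,0.006,0,0,0],[0,0,0.005,0,0,0],[0,0,0.004,0,0,0],[0,0,0,0,0,0],[0,0,0,0,0,0],[0,0,0,0,0,0]]'|grep -E "pos|^for";python3 -m creep '[[0,0,0.002,0,0,0],[0,0,0.0015,0,0,0],[0,0,0,0,0,0],[0,0,0,0,0,0]]'|grep -E "pos|^for"; python3 go.py .527 -.115 .0393
```

```text
position: [0.5265, -0.1151, 0.04]
force: [0.2, -0.5, -1.9]
position: [0.5268, -0.1151, 0.0392]
force: [-1.5, 0.2, 7.6]
t 31.5 pos [ 0.5268 -0.1151  0.0392] w 0.572 gf 25.0 F [-1.5  0.2  7.6] q [-0.26  0.52  0.52  1.98 -0.38  0.74  0.29]
shift [ 0.0002  0.0004 -0.0002] rows>= 0.005110269019666826 turn [ 0.0003 -0.0002  0.0025]
```

Contact at the expected height. Release and check from above.

```bash
python3 -m creep '[[0,0,-0.001,0,0,0],[0,0,0,0,0,0],[0,0,0,0,0,0],[0,0,0,0,0,0],[0,0,0,0,0,0],[0,0,0,0,0,0],[0,0,0,0,0,0]]' -1 | grep -E 'wid|^for'; python3 -m creep '[[0,0,-0.03,0,0,0],[0,0,-0.06,0,0,0],[0,0,-0.07,0,0,0],[0,0,-0.07,0,0,0],[0,0,-0.06,0,0,0],[0,0,-0.03,0,0,0],[0,0,0,0,0,0],[0,0,0,0,0,0]]'|grep pos; python3 go.py .494 .18 .165
```

```text
force: [0.2, 0.5, 0.4]
width: 0.988
position: [0.5268, -0.1149, 0.1673]
t 32.75 pos [ 0.5268 -0.1149  0.1673] w 1.002 gf 0.0 F [-0.2 -0.4 -0.5] q [-0.35  0.35  0.62  1.86 -0.24  1.01  0.17]
shift [ 0.7053 -0.2296  0.0059] rows>= 7.132468054574644 turn [ 0.0006 -0.0003  0.0027]
```

```bash
python3 -m creep '[[0.04,-0.013,0,0,0,0],[0.08,-0.026,0,0,0,0],[0.09,-0.029,0,0,0,0],[0.09,-0.029,0,0,0,0],[0.09,-0.029,0,0,0,0],[0.09,-0.029,0,0,0,0],[0.09,-0.029,0,0,0,0],[0.08,-0.026,0,0,0,0],[0.04,-0.013,0,0,0,0],[0.015,-0.007,0,0,0,0],[0,0,0,0,0,0],[0,0,0,0,0,0],[0,0,0,0,0,0],[0,0,0,0,0,0]]' | grep pos; python3 - <<'E'
from h import *
d=cam("wrist")
H=hsv(d);h,s,v=[H[...,i].astype(int) for i in range(3)]
print("red pred",proj(d,[[.508,.2618,.116]]))
for b,st,c in blobs(((h<7)|(h>173))&(s>110),300): print("red",st,c.round(0),plane(d,[st[:2]+st[2:4]/2],.116).round(4),rect(d,b,.116)[:2])
e=cam("top");H=hsv(e);h,s,v=[H[...,i].astype(int) for i in range(3)]
for n,p,z in(("white",(.527,-.115),.124),("yel",(.5078,-.1944),.118)): print(n,[proj(e,[[*p,zz]])[0].round(1) for zz in(.012,z)])
for nm,m in(("green",(h>40)&(h<85)&(s>60)),("blue",(h>100)&(h<140)&(s>50))):
  for b,st,c in blobs(box(m,(330,185,440,260)),8): print(nm,st,c,plane(e,[c],.12))
cv2.imwrite("pics/top_mid.png",e["frame"][:,:,::-1])
E
python3 go.py .508 .2618 .0242
```

```text
position: [0.4939, 0.1778, 0.1669]
red pred [[312.20649317  99.74240204]]
red [ 290   63   57   59 1526] [318.  92.] [[0.514  0.2661]] (array([513.3, 265.7]), array([43.6, 42.9]))
white [array([358. , 212.8]), array([365.4, 204.9])]
yel [array([391.6, 220.1]), array([403. , 213.7])]
green [398 209  10  11  67] [401.73134328 213.2238806 ] [[ 0.50867768 -0.19135542]]
green [387 222   5   4   9] [389.22222222 223.33333333] [[ 0.48794458 -0.16372592]]
blue [360 200  11  10  33] [364.60606061 203.93939394] [[ 0.52981027 -0.11406937]]
t 34.02 pos [0.4939 0.1784 0.1671] w 1.0 gf 0.0 F [ 0.6  0.  -0.4] q [-0.87  0.32  0.54  1.88 -0.19  0.99 -0.45]
shift [ 0.2112 -0.0083  0.3572] rows>= 3.991062370716765 turn [0.0001 0.     0.0015]
```

Both placed jars sit where expected, emblems within 3 mm of the holder centres. The red cap is at (0.513,0.2655). Grasping.

```bash
python3 -m creep '[[0.05,0,0,0,0,0],[0.06,0,0,0,0,0],[0.06,0,0,0,0,0],[0.05,0,0,0,0,0],[0,0,0.05,0,0,0],[0,0,0.06,0,0,0],[0,0,0,0,0,0],[0,0,0,0,0,0],[0,0,0,0,0,0]]' | grep -E 'pos|^for';python3 go.py .513 .2655 .0242
```

```text
position: [0.5122, 0.2654, 0.1241]
force: [0.4, 1.1, 0.1]
t 34.77 pos [0.5122 0.2654 0.1241] w 1.0 gf 0.0 F [0.4 1.1 0.1] q [-0.93  0.45  0.5   1.81 -0.26  0.95 -0.52]
shift [0.0006 0.0018 0.2497] rows>= 2.400742894066339 turn [ 0.0003 -0.0002  0.0019]
```

```bash
python3 -m creep '[[0,0.0018,0.05,0,0,0],[0,0,0.06,0,0,0],[0,0,0.06,0,0,0],[0,0,0.05,0,0,0],[0,0,0.0265,0,0,0],[0,0,0,0,0,0],[0,0,0,0,0,0],[0,0,0,0,0,0]]' | grep -E 'pos|^for'; python3 -m creep '[[0,0,0,0,0,0],[0,0,0,0,0,0],[0,0,0,0,0,0],[0,0,0,0,0,0],[0,0,0,0,0,0],[0,0,0,0,0,0],[0,0,0,0,0,0],[0,0,0,0,0,0],[0,0,0,0,0,0],[0,0,0,0,0,0]]' 1 25|grep -v ee; python3 -m creep '[[0,0,-0.02,0,0,0],[0,0,-0.05,0,0,0],[0,0,-0.06,0,0,0],[0,0,-0.06,0,0,0],[0,0,-0.06,0,0,0],[0,0,-0.06,0,0,0],[0,0,-0.04,0,0,0],[0,0,0,0,0,0],[0,0,0,0,0,0],[0,0,0,0,0,0]]'|grep -E "pos|wid|grip|^for";python3 go.py .4881 -.2734 .16
```

```text
position: [0.5134, 0.2662, 0.0261]
force: [-0.3, 0.2, 0.6]
clock: 36.27
position: [0.5123, 0.2658, 0.0245]
force: [-0.2, -0.1, -0.1]
width: 0.481
gripper_force: 24.9
position: [0.5114, 0.2656, 0.1636]
force: [1.2, 0.5, -2.5]
width: 0.481
gripper_force: 24.9
t 37.1 pos [0.5114 0.2656 0.1636] w 0.481 gf 24.9 F [ 1.2  0.5 -2.5] q [-0.94  0.41  0.52  1.76 -0.23  1.03 -0.55]
shift [-1.3313  0.2161  0.0099] rows>= 12.968550181394956 turn [-0.0005  0.0004  0.0026]
```

```bash
python3 -m creep '[[-0.03,0.005,0,0,0,0],[-0.06,0.01,0,0,0,0],[-0.08,0.013,0,0,0,0],[-0.085,0.0135,0,0,0,0],[-0.085,0.0135,0,0,0,0],[-0.085,0.0135,0,0,0,0],[-0.085,0.0135,0,0,0,0],[-0.085,0.0135,0,0,0,0],[-0.085,0.0135,0,0,0,0],[-0.085,0.0135,0,0,0,0],[-0.085,0.0135,0,0,0,0],[-0.085,0.0135,0,0,0,0],[-0.085,0.0135,0,0,0,0],[-0.085,0.0135,0,0,0,0],[-0.085,0.0135,0,0,0,0],[-0.085,0.0135,0,0,0,0],[-0.08,0.013,0,0,0,0],[-0.04,0.006,0,0,0,0],[-0.02,0.003,0,0,0,0],[0,0,0,0,0,0]]'|grep -E "pos|wid|grip";python3 -m creep '[[0,0,0,0,0,0],[0,0,0,0,0,0],[0,0,0,0,0,0]]'|grep -E "pos";python3 go.py .4881 -.2734 .0265
```

```text
position: [0.4838, -0.3089, 0.1636]
width: 0.481
gripper_force: 24.9
position: [0.4861, -0.3048, 0.1641]
t 39.02 pos [ 0.4861 -0.3048  0.1641] w 0.482 gf 24.9 F [ 0.8  0.  -1.6] q [-0.    0.42  0.66  1.78 -0.3   1.04  0.56]
shift [ 0.0776 -0.0106  0.3442] rows>= 3.3939411827419144 turn [-0.0003 -0.0005  0.0037]
```

I overshot by 31 mm in free space. Coming back before lowering.

```bash
python3 -m creep '[[0.02,-0.003,0,0,0,0],[0.035,-0.005,0,0,0,0],[0.0226,-0.0026,0,0,0,0],[0,0,0,0,0,0],[0,0,0.03,0,0,0],[0,0,0.05,0,0,0],[0,0,0.05,0,0,0],[0,0,0.05,0,0,0],[0,0,0.05,0,0,0],[0,0,0.04,0,0,0],[0,0,0.025,0,0,0],[0,0,0.015,0,0,0],[0,0,0.01,0,0,0],[0,0,0,0,0,0],[0,0,0,0,0,0],[0,0,0,0,0,0],[0,0,0,0,0,0]]'|grep -E "pos|^for";python3 go.py .4881 -.2734 .0265
```

```text
position: [0.4884, -0.2757, 0.0372]
force: [-0.6, -0.2, -1.7]
t 40.43 pos [ 0.4884 -0.2757  0.0372] w 0.481 gf 24.9 F [-0.6 -0.2 -1.7] q [ 0.03  0.56  0.56  1.93 -0.42  0.76  0.62]
shift [ 0.0055 -0.0019  0.0266] rows>= 0.26220801213636624 turn [0.0006 0.0001 0.0025]
```

```bash
python3 -m creep '[[0.005,-0.001,0.008,0,0,0],[0,0,0.007,0,0,0],[0,0,0.006,0,0,0],[0,0,0.003,0,0,0],[0,0,0,0,0,0],[0,0,0,0,0,0],[0,0,0,0,0,0]]'|grep -E "pos|^for";python3 -m creep '[[0,0,0.002,0,0,0],[0,0,0.001,0,0,0],[0,0,0,0,0,0],[0,0,0,0,0,0]]'|grep -E "pos|^for"; python3 go.py .4881 -.2734 .0265
```

```text
position: [0.4879, -0.2735, 0.0268]
force: [0.5, -0.4, -1.3]
position: [0.4881, -0.2737, 0.0263]
force: [-1.0, 1.5, 6.9]
t 41.35 pos [ 0.4881 -0.2737  0.0263] w 0.483 gf 24.9 F [-1.   1.5  6.9] q [ 0.03  0.57  0.55  1.94 -0.43  0.74  0.63]
shift [ 0.0007 -0.0001 -0.0005] rows>= 0.008274334020312576 turn [ 0.0004 -0.0001  0.0024]
```

Touching the floor. Release, retreat, then a numerical check of all three from the wrist camera and the top view.

```bash
python3 -m creep '[[0,0,-0.001,0,0,0],[0,0,0,0,0,0],[0,0,0,0,0,0],[0,0,0,0,0,0],[0,0,0,0,0,0],[0,0,0,0,0,0],[0,0,0,0,0,0],[0,0,0,0,0,0]]' -1 | grep -E 'wid|^for'; python3 -m creep '[[0,0,-0.03,0,0,0],[0,0,-0.06,0,0,0],[0,0,-0.07,0,0,0],[0,0,-0.07,0,0,0],[0,0,-0.07,0,0,0],[0,0,-0.06,0,0,0],[-0.08,0,0,0,0,0],[-0.08,0,0,0,0,0],[-0.08,0,0,0,0,0],[-0.04,0,0,0,0,0],[0,0,0,0,0,0],[0,0,0,0,0,0],[0,0,0,0,0,0],[0,0,0,0,0,0]]'|grep pos; python3 - <<'E'
from h import *
T=dict(white=(.527,-.115,.124,.0235),yellow=(.5078,-.1944,.118,.021),red=(.4881,-.2734,.118,.0225))
for cn in("wrist","top","side"):
  e=cam(cn);cv2.imwrite(f"pics/end_{cn}.png",e["frame"][:,:,::-1]);H=hsv(e);h,s,v=[H[...,i].astype(int) for i in range(3)]
  M=dict(white=(h>100)&(h<140)&(s>50),yellow=(h>40)&(h<90)&(s>60),red=((h<8)|(h>172))&(s>110))
  for n,(x,y,z,r) in T.items():
    a=np.arange(0,360,30)*np.pi/180;q=proj(e,np.c_[x+r*np.cos(a),y+r*np.sin(a),a*0+z]);x0,y0=np.maximum(q.min(0)-3,0).astype(int);x1,y1=(q.max(0)+4).astype(int)
    print(cn,n,"cap box",x0,y0,x1,y1)
    for b,st,c in blobs(box(M[n],(x0,y0,x1,y1)),8): print("   ",st,c.round(1),plane(e,[c],z).round(4), np.round(st[:2]+st[2:4]/2,1))
E
```

```text
force: [-0.0, -0.3, 0.7]
width: 0.984
position: [0.4658, -0.3816, 0.1702]
wrist white cap box 288 0 364 -147
wrist yellow cap box 290 0 354 -17
    [304   0   4   4  12] [305.8   1.1] [[ 0.4892 -0.2272]] [306.   2.]
wrist red cap box 285 31 349 99
    [ 285   35   64   64 2578] [316.1  70.4] [[ 0.487  -0.2766]] [317.  67.]
top white cap box 351 190 380 220
    [360 200  12  11  46] [365.  204.5] [[ 0.528  -0.1142]] [366.  205.5]
top yellow cap box 390 200 416 227
    [398 209  10  11  67] [401.7 213.2] [[ 0.509  -0.1919]] [403.  214.5]
    [390 223   9   4  12] [393.3 225.2] [[ 0.4842 -0.1726]] [394.5 225. ]
top red cap box 427 208 455 237
    [427 211  24  26 284] [437.3 223.7] [[ 0.4854 -0.2659]] [439. 224.]
side white cap box 313 137 337 153
    [320 143  10   5  25] [323.7 144.9] [[ 0.5303 -0.1155]] [325.  145.5]
side yellow cap box 320 125 341 139
    [327 131   8   4  21] [329.9 132.7] [[ 0.5102 -0.1913]] [331. 133.]
side red cap box 325 112 347 126
    [329 116  14  10  96] [335.5 121.6] [[ 0.4908 -0.2572]] [336. 121.]
```

Every cap is where an upright, centred jar would put it. White and yellow match in the top and side views. Red's edges match in all three views (wrist row 35 against 34, top column 451 and row 211, side row 116). Handing in.

```bash
python3 -c "
from cell import arm
s=arm.observe();print(s['clock'],s['force'],abs(s['dq']).max());print(arm.sign_off())"
```

```text
43.3333 [-0.09280347  0.1181981  -0.40966432] 0.00401112745100275
the job is handed in; nothing more can be done
None
```

I handed the job in at 43 s of the 104 s allowed: by my camera checks, the riser lies flat in the white pocket, the white jar stands on it, and the red and yellow jars stand upright in their own holders, with the gripper open and clear.

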